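Run two vial boxes on the touch-run vortex mixer

ROBOT

A 6-joint arm with a two-finger parallel gripper is mounted at the origin on a cart in front of the work surface, level with it; the furniture and walls round the work are solid. World frame = base frame: x ahead of the robot, y to its left, z up, the work surface at z = 0. Lengths are in m, angles in rad, forces in N, time in s.
With the tool pointing down it reaches from about 0.375 to 0.975 m from the base axis. Payload 3.8 kg.
Tool frame: the origin (TCP) lies at the very end of the fingers, on their centre line; the grasp point (between the pads) lies 19 mm behind it; z points along the fingers, y is the line along which they close (so a half turn about z gives the same grasp; the last joint's range is limited). The gripper opens to 85 mm and grips with 20 to 120 N. Pads are 22 mm wide; open, the fingers measure 114 mm over their backs; the gripper's body (76 mm by 85 mm) begins 54 mm behind the grasp point. The pads swing forward as they close: fully open they stand 13 mm farther back than shut.
Start: joints at [1.181, 0.264, 1.604, -0, 1.274, -0.037], TCP at [0.233, 0.633, 0.231] pointing down, gripper open.
Joint ranges: [-2.63, 2.63], [-0.94, 2.18], [0.31, 2.57], [-1.31, 4.45], [0, 2.66], [-2.55, 2.55]. Speed limits (rad/s): [2.57, 2.57, 3.14, 3.14, 3.14, 3.14].

INTERFACE

Orientations are given as a rotation vector (axis times angle).
In Python, from workcell import monitor, viewer, job gives the robot as it stands. The module is installed in compiled form; this text tells all that it offers.
- The arm moves only by the tool step_arm, never from a script. Its argument "series" is one flat list of numbers, 4 for each row, row after row: the shift along the tool's x, y, z in m, then the turn about the tool's z in rad. A call has 1 to 8 rows; each row is the pose to reach, as a shift and turn from the pose commanded when the call began, along the tool's axes at that moment; what a row does not reach only later rows make up. A row lasts 1/8 s, in which the tool goes at most 62.5 mm and 10.7 degrees, less where a joint would pass 70% of its speed; a pose out of reach is approached as far as the arm can. A call with a gripper value outside its range is refused whole. "gripper" is the opening, from 0 (shut) to 1 (fully open), set as the call begins (left out, the last holds). The fingers move at their own pace and stop on an object; "newtons" is the grip in N (left out, the last holds). Time passes only in rows, so rows that repeat a pose let the fingers close. It gives the time, the measured TCP pose, the force, the opening and the grip force at its end, in the units of the state.
- monitor.read_state(): the state, without advancing time (a new reading comes with each control period).
- viewer.read_camera(name): name is "scene" or "top"; returns a dict with "image" (400x640x3 uint8, red, green, blue), "intrinsics" (3x3 intrinsics, pixels), "T" (4x4, takes a point from camera to world coordinates). Camera axes: x right, y up, looking along -z (the intrinsics and any distortion apply to the point x, -y, -z); pixel columns grow to the right and rows downward; lengths in m; the calibration is good to about 2 mm. A picture is of the moment at which its call begins. There is no depth.
- job.finish_job(): hands the job in; it is judged then, once.
Trained networks look in a picture, given as the dict that the camera call returned (one of the last four; its "shot" number tells which), for a name from the list of things; names that differ only in an ending like _2 or _b are one class to them, and where a whole thing is asked for, a point or a joint stands for the part that bears it (a point fixed in the world has none). Each returns a list of dicts, best first, with "score" (0 to 1); they miss things now and then, are a little off and sometimes report something else, mostly with a low value. They report only what shows in the picture. A call takes as long as a camera call. They do not tell look-alikes from the thing itself.
- viewer.boxes_of(picture, label): "extent" ([centre column, centre row, width, height] in pixels, round what is visible of it).
- viewer.spot_point(picture, label): "point" ([column, row] in pixels: a listed point, or the origin of a listed thing).
The state is a dict: "time": time; "q": joint angles; "joint_vel": joint speeds; "joint_torque": joint torques, N m; "tool_pos": TCP position; "tcp_rot": TCP orientation; "wrist_force": force on the tool from outside, world axes, zero at the start; "torque": the same for the moment, N m; "width": opening from 0.0 (shut) to 1.0 (fully open); "grip_force": force on a finger pad.
Only numpy, scipy, OpenCV 4.12 (cv2) and the standard library are available. Lean on these libraries where they do the work, as an engineer would, in place of code of your own. Each camera call takes 0.05 s, during which the arm holds its last target. There are 200 camera calls.

TASK

Shake up the two closed vial boxes on the vortex mixer: set the heavier, blue-lidded box down between the four corner lugs of the mixer's platform and let go, then stack the lighter, orange-lidded box squarely on it, edges flush, and let go. The mixer runs only while its sprung platform is pressed, so then press down on the column until the platform is about 6 mm down (it runs between 4 and 8 mm, and must never be driven onto its stop at 10 mm) and finish while holding it there, still pressing. Leave everything else where it stands.

Things in the scene. Friction and masses are not known exactly. Their poses are not given: they have to be found in the camera images.
- blue_box_centre (a point): Centre of the heavier vial box: closed flat-topped rigid box, white tray with a blue lid, 90 mm long (its x axis) x 58 mm wide (its y axis) x 46 mm high, about 0.28 kg; the centre is 23 mm above its underside, z up. It starts on the worktop; grasp across its 58 mm width. A white paper label lies flat on the lid; the lid does not open.
- orange_box_centre (a point): Centre of the lighter vial box: the same kind of box with an orange lid, 90 mm long (its x axis) x 58 mm wide (its y axis) x 38 mm high, about 0.16 kg; the centre is 19 mm above its underside, z up. It starts on the worktop; grasp across its 58 mm width.
- platform_pad (a point): Centre of the top of the platform's black rubber pad, where the blue box stands: 102 mm above the worktop while up, moving down with it. x along its length (to the mixer's rear), y its width, z up. Aluminium platform 106 x 74 mm with four L-shaped corner lugs, 3.5 mm thick, 13 mm above the pad, upper half flared out; clear space between them 95 (x) x 63 mm (y): 2.5 mm play each side for a box.
- platform (a joint): Downward travel of the sprung platform in m: 0 = up (unloaded, and also under the two boxes alone), 0.010 = on its stop. It stays up until the load passes about 7 N, then yields 1 mm for every 1.2 N, and springs back when released. With both boxes on it (together about 4.3 N) a push of about 10 N on the column gives 6 mm.
- blue_box: The same blue-lidded box; origin at the centre of its underside, axes as at its centre.
- orange_box: The same orange-lidded box; origin at the centre of its underside, axes as at its centre.
- red_jar: Bystander: white sample jar with a red lid, 53 mm across, 62 mm high, origin at the centre of its underside; to be left alone.
- steel_cup: Bystander: open stainless cup, 64 mm across, 75 mm high, origin at the centre of its underside; to be left alone.
- timer: Bystander: white bench timer lying flat, 66 x 66 x 19 mm, origin at the centre of its underside; to be left alone.
- calculator: Bystander: dark pocket calculator lying flat, 125 x 70 x 13 mm, origin at the centre of its underside; to be left alone.
- tape: Bystander: roll of brown tape lying flat, 94 mm across, 48 mm high, origin at the centre of its underside; to be left alone.
- dropper_bottle: Bystander: amber dropper bottle, 33 mm across, 102 mm high, origin at the centre of its underside; to be left alone.
- mixer: Vortex mixer, fixed: white, with a blue sloping panel with a black knob at its front (-x). 164 mm long (x) x 130 mm wide (y), housing 75 mm high; origin at the centre of its underside, the platform's centre 12 mm behind it (+x). Each corner lug of its platform covers only the outer 14 mm of a side; the middle of every side is open for fingers.
- viscometer_1: Rotational viscometer, fixed equipment to keep clear of: its two arched feet stand on the worktop from 115 mm in front of (-x) to 90 mm behind this origin, 180 mm to either side, up to 70 mm high; its head hangs over them from 112 mm in front of to 85 mm behind, 60 mm to either side, from 220 to 465 mm above the worktop. Origin on the worktop, axes as the robot's.
Mind the look-alikes: they are no part of the job. Leave any purple look-alike of the orange_box alone.

How it is judged:
By the outcome, as a careful person would: the job done as asked, in the order asked, and still so for the second after the job is handed in, while the arm keeps its last pose, push and grip.
It also fails if it takes over 70 s, if anything falls off the work surface, if the arm or the gripper's body presses on something with over 40 N, if the wrist force passes 120 N, or if a joint passes its speed limit or range.

## Working session

There is one attempt and no reset: what is moved stays moved. The work goes in short steps, Python scripts to look and compute and a tool call to move; the robot and the scene stay as the last step left them, time stands still between calls to the robot, and variables do not carry over. Pictures are saved under pics/ and viewed, at most 13 in all, crops included, and the job is handed in when it is done.

Besides the shell and the picture viewer there is one more tool, called as name(argument=value, ...) on one line, values as JSON. step_arm: Moves the arm, as the interface text tells. Its arguments: {"type":"object","properties":{"series":{"type":"array"},"gripper":{"type":"number"},"newtons":{"type":"number"}},"required":["series"]}

```bash
mkdir -p pics; cat > h.py <<'E'
import numpy as np, cv2
from workcell import monitor, viewer, job
def ray(p,uv):
    K=p["intrinsics"];d=np.linalg.inv(K)@np.array([uv[0],uv[1],1.]);d=np.array([d[0],-d[1],-d[2]])
    T=p["T"];return T[:3,3],T[:3,:3]@d
def at_z(p,uv,z):
    o,d=ray(p,uv);return o+d*(z-o[2])/d[2]
def proj(p,X):
    T=p["T"];c=T[:3,:3].T@(np.array(X)-T[:3,3]);c=np.array([c[0],-c[1],-c[2]]);u=p["intrinsics"]@c;return u[:2]/u[2]
def tri(ps):
    A=0;b=0
    for p,uv in ps:
        o,d=ray(p,uv);d=d/np.linalg.norm(d);M=np.eye(3)-np.outer(d,d);A=A+M;b=b+M@o
    return np.linalg.solve(A,b)
def save(p,n): cv2.imwrite("pics/"+n,cv2.cvtColor(p["image"],cv2.COLOR_RGB2BGR))
E
python3 - <<'E'
from h import *
np.set_printoptions(precision=4,suppress=True)
print(monitor.read_state())
ps={}
for n in("scene","top"):
    p=viewer.read_camera(n);ps[n]=p;save(p,n+"0.png");print(n,p["T"],p["intrinsics"],[k for k in p])
    for l,z in [("blue_box_centre",.023),("orange_box_centre",.019),("platform_pad",.102),("mixer",0),("red_jar",0),("steel_cup",0),("timer",0),("calculator",0),("tape",0),("dropper_bottle",0),("viscometer_1",0)]:
        for r in viewer.spot_point(p,l)[:3]:
            print(l,np.round(r["point"],1),round(r["score"],2),at_z(p,r["point"],z)[:2])
E
```

```text
{'time': 0.0, 'q': array([ 1.1811,  0.2648,  1.6054,  0.    ,  1.2737, -0.0369]), 'joint_vel': array([-0.0002,  0.0016,  0.0001,  0.0012, -0.0008, -0.0002]), 'joint_torque': array([  0.0009, -51.5119, -36.7314,   0.0001,   0.0127,  -0.    ]), 'tool_pos': array([0.2329, 0.6327, 0.2299]), 'tcp_rot': array([-0.5512, -3.0923,  0.0035]), 'wrist_force': array([ 0.6734, -0.0669,  0.161 ]), 'torque': array([-0.0333, -0.0428,  0.0176]), 'grip_force': 0.0, 'width': 1.002439923440526}
scene [[-0.8662  0.2155 -0.4508 -0.0479]
 [-0.4996 -0.354   0.7907  1.1535]
 [ 0.0108  0.9101  0.4143  0.665 ]
 [ 0.      0.      0.      1.    ]] [[430.2081   0.     326.611 ]
 [  0.     430.2081 194.1207]
 [  0.       0.       1.    ]] ['image', 'intrinsics', 'T', 'shot']
blue_box_centre [371.9 218.6] 0.66 [0.4318 0.0168]
orange_box_centre [386.9 196.3] 0.66 [ 0.4603 -0.1759]
platform_pad [286.3 219.5] 0.64 [0.5755 0.2855]
mixer [289.3 250.1] 0.78 [0.5726 0.2795]
red_jar [370.6 182.6] 0.46 [ 0.5816 -0.3025]
steel_cup [297.2 297.4] 0.92 [0.4332 0.4485]
steel_cup [372.4 216.4] 0.53 [ 0.4541 -0.0393]
timer [229.6 2
[... 439 characters left out ...]
range_box_centre [401.6 253.1] 0.92 [ 0.4645 -0.3022]
orange_box_centre [362.9 248.6] 0.9 [ 0.4513 -0.1531]
orange_box_centre [219.2 186.9] 0.37 [0.5927 0.4683]
platform_pad [257.9 189.5] 0.66 [0.5748 0.2916]
platform_pad [434.7 236.6] 0.58 [ 0.5226 -0.4057]
mixer [262.1 202.4] 0.95 [0.57   0.2825]
red_jar [403.2 232.2] 0.68 [ 0.5609 -0.2986]
steel_cup [213.2 224.5] 0.9 [0.4337 0.4488]
timer [402.1 229.2] 0.73 [ 0.5729 -0.2926]
timer [242.9 170.6] 0.66 [0.6971 0.3989]
calculator [195.1 192.1] 0.86 [0.5574 0.5642]
tape [432.8 237. ] 0.83 [ 0.5653 -0.4159]
tape [195.6 192.9] 0.62 [0.5543 0.5611]
dropper_bottle [223.4 187.5] 0.59 [0.6026 0.4563]
viscometer_1 [401.  257.1] 0.32 [ 0.4552 -0.3042]
```

View pics/scene0.png

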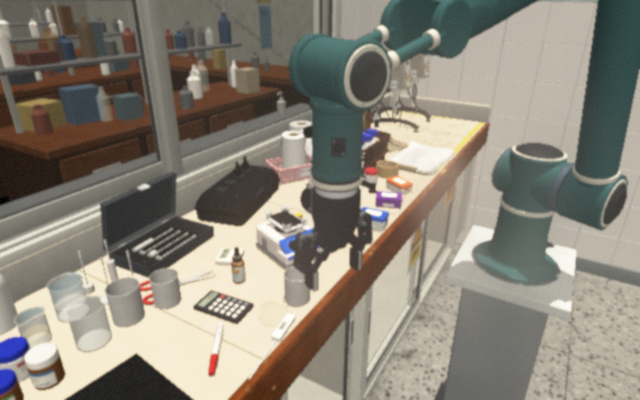

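View pics/top0.png

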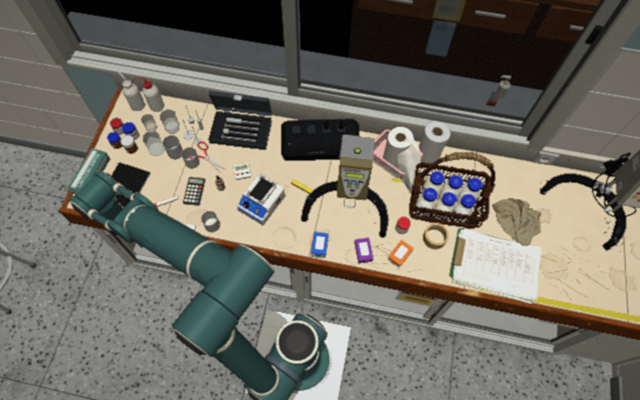

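Scene (640×400): the arm is in front. Top: blue box at about (319,243), orange box at (401,253), purple look-alike at (363,249), mixer at (262,200), viscometer at (345,195). Candidates for orange are (401,253) orange lid and (363,249) purple lid, so I choose (401,253). For blue the only candidate is (319,243), since the basket vials at (455,190) are round. Next I check this in a crop and measure the poses.

```bash
cat >> h.py <<'E'
def fit_rect(p,mask,z,roi):
    x0,y0,x1,y1=roi;m=np.zeros_like(mask);m[y0:y1,x0:x1]=mask[y0:y1,x0:x1]
    n,l,s,c=cv2.connectedComponentsWithStats(m.astype(np.uint8));k=1+np.argmax(s[1:,4])
    cs,_=cv2.findContours((l==k).astype(np.uint8),cv2.RETR_EXTERNAL,cv2.CHAIN_APPROX_NONE)
    P=np.array([at_z(p,q,z)[:2] for q in max(cs,key=len)[:,0]]).astype(np.float32)
    return cv2.minAreaRect(P*1000),s[k]
def hsv(p): return cv2.cvtColor(p["image"],cv2.COLOR_RGB2HSV).astype(int)
E
python3 - <<'E'
from h import *
p=viewer.read_camera("top");H=hsv(p)
mb=(H[...,0]>98)&(H[...,0]<122)&(H[...,1]>120)&(H[...,2]>60)
mo=(H[...,0]>3)&(H[...,0]<16)&(H[...,1]>150)&(H[...,2]>120)
print("blue",fit_rect(p,mb,.046,(300,225,340,262)))
print("orange",fit_rect(p,mo,.038,(380,235,420,270)))
c=p["image"][215:275,290:430];a=cv2.resize(c,None,fx=5.7,fy=5.7,interpolation=cv2.INTER_CUBIC)[:,:,::-1]
d=p["image"][165:227,220:300];b=cv2.resize(d,None,fx=4,fy=4,interpolation=cv2.INTER_CUBIC)[:,:,::-1]
im=np.zeros((600,800,3),np.uint8);im[:a.shape[0],:a.shape[1]]=a;im[345:345+b.shape[0],:b.shape[1]]=b
q=viewer.read_camera("scene");e=cv2.resize(q["image"][160:250,350:430],None,fx=2.8,fy=2.8,interpolation=cv2.INTER_CUBIC)[:,:,::-1];im[345:345+e.shape[0],400:400+e.shape[1]]=e
cv2.imwrite("pics/crop1.png",im)
E
```

```text
blue (((424.8984375, 14.52183723449707), (92.822265625, 53.58814239501953), 3.823084592819214), array([312, 232,  16,  24, 179], dtype=int32))
orange (((457.4802551269531, -295.1842956542969), (54.8780403137207, 91.7642593383789), 63.790279388427734), array([389, 241,  24,  24, 187], dtype=int32))
```

View pics/crop1.png

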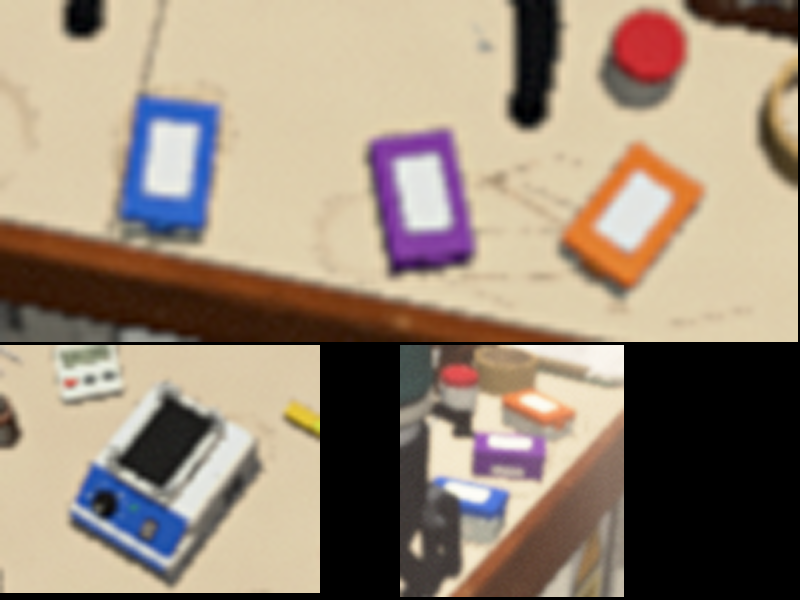

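The crop confirms that blue (319,243) and orange (401,253) are the right boxes and purple (363,249) is left alone. The mixer is turned, with its blue panel toward lower-left. Next I measure the pad pose.

```bash
python3 - <<'E'
from h import *
for n,roi in(("top",(235,165,285,215)),("scene",(250,190,330,250))):
    p=viewer.read_camera(n);H=hsv(p)
    print(n,[(np.round(r["point"],1),round(r["score"],2),at_z(p,r["point"],.102)) for r in viewer.spot_point(p,"platform_pad")])
    for t in(60,80,100):
        print(t,fit_rect(p,H[...,2]<t,.102,roi))
    if n=="top":
        mb=(H[...,0]>98)&(H[...,0]<122)&(H[...,1]>120)&(H[...,2]>60)
        print("panel",fit_rect(p,mb,.05,roi))
        x=cv2.resize(p["image"][170:225,232:292],None,fx=9,fy=9,interpolation=cv2.INTER_CUBIC)
        cv2.imwrite("pics/mix.png",x[:,:,::-1])
E
```

```text
top [(array([259. , 189.6]), 0.81, array([0.57533031, 0.28733285, 0.102     ]))]
60 (((580.0548095703125, 280.48016357421875), (50.99270248413086, 83.23748779296875), 69.18544006347656), array([250, 178,  23,  22, 247], dtype=int32))
80 (((580.1243896484375, 280.04766845703125), (54.252586364746094, 87.67446899414062), 71.14171600341797), array([250, 178,  23,  22, 261], dtype=int32))
100 (((580.1515502929688, 281.3180236816406), (57.703731536865234, 88.92192840576172), 70.55648040771484), array([249, 177,  25,  24, 287], dtype=int32))
panel (((523.8529052734375, 306.91790771484375), (114.38603973388672, 41.796409606933594), 68.83611297607422), array([240, 196,  26,  19, 215], dtype=int32))
scene [(array([288.2, 221.3]), 0.97, array([0.56490056, 0.2915826 , 0.102     ]))]Traceback (most recent call last):
  File "<stdin>", line 6, in <module>
  File "h.py", line 18, in fit_rect
    n,l,s,c=cv2.connectedComponentsWithStats(m.astype(np.uint8));k=1+np.argmax(s[1:,4])
                                                                     ~~~~~~~~~^^^^^^^^^
    return _wrapfunc(a, 'argmax', axis=axis, out=out, **kwds)
    return bound(*args, **kwds)
ValueError: attempt to get argmax of an empty sequence
```

View pics/mix.png

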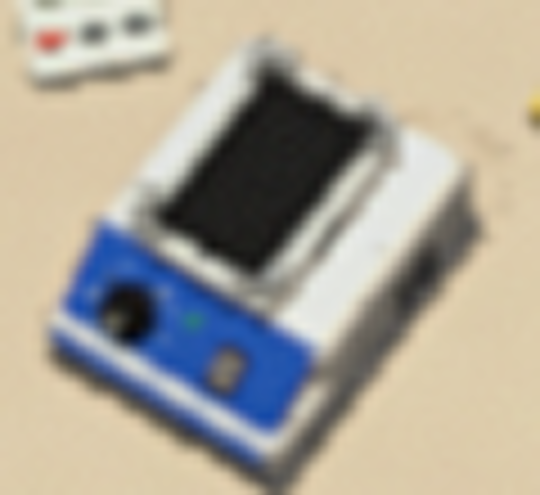

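```bash
cat >> h.py <<'E'
from scipy.spatial.transform import Rotation as Ro
np.set_printoptions(precision=4,suppress=True)
def plan(x,y,z,yaw,s=None):
    """yaw (deg) = heading of the box x axis; tool y across it. returns shift/turn from measured pose"""
    s=s or monitor.read_state();R=Ro.from_rotvec(s["tcp_rot"]).as_matrix()
    hy=np.degrees(np.arctan2(R[1,0],R[0,0]));d=(yaw-hy+90)%180-90
    sh=R.T@(np.array([x,y,z])-s["tool_pos"])
    print("now",s["time"],s["tool_pos"],"toolx heading",round(hy,2),"tilt",R[:,2],"q6",s["q"][5])
    print("shift",np.round(sh,4),"turn",round(-np.radians(d),4),"alt",round(-np.radians(d-np.sign(d)*180),4))
E
python3 - <<'E'
from h import *
plan(.428,.0155,.15,3.8)
p=viewer.read_camera("top")
print([at_z(p,u,.01)[:2] for u in((306,219),(384,234))])
E
```

```text
now 1.5 [0.2332 0.6334 0.2313] toolx heading 159.79 tilt [-0. -0. -1.] q6 -0.03690521478971899
shift [-0.3963 -0.5126  0.0813] turn -0.4191 alt 2.7225
[array([0.5311, 0.0903]), array([ 0.5329, -0.2245])]
```

step_arm(series=[-0.396,-0.513,0.03,-0.419,-0.396,-0.513,0.03,-0.419,-0.396,-0.513,0.03,-0.419,-0.396,-0.513,0.03,-0.419,-0.396,-0.513,0.03,-0.419,-0.396,-0.513,0.03,-0.419,-0.396,-0.513,0.03,-0.419,-0.396,-0.513,0.03,-0.419], gripper=1, newtons=40)

```text
time: 2.55
tool_pos: [0.3834, 0.1552, 0.2086]
tcp_rot: [-0.105, 3.138, 0.001]
wrist_force: [1.2, 0.5, -0.4]
width: 1.003
grip_force: 0.0
```

```bash
python3 -c "
from h import *
plan(.428,.0155,.12,3.8)"
```

```text
now 2.55 [0.3834 0.1552 0.2086] toolx heading -176.18 tilt [ 0.0017  0.0005 -1.    ] q6 -1.3131246033875725
shift [-0.035  -0.1424  0.0886] turn 0.0004 alt -3.1412
```

step_arm(series=[-0.035,-0.142,0.089,0,-0.035,-0.142,0.089,0,-0.035,-0.142,0.089,0,-0.035,-0.142,0.089,0,-0.035,-0.142,0.089,0])

```text
time: 3.18
tool_pos: [0.4275, 0.0178, 0.1196]
tcp_rot: [-0.103, 3.14, 0.001]
wrist_force: [-0.1, -0.5, -0.1]
width: 1.001
grip_force: 0.0
```

```bash
python3 - <<'E'
from h import *
q=viewer.read_camera("scene");p=viewer.read_camera("top")
H=hsv(p);mb=(H[...,0]>98)&(H[...,0]<122)&(H[...,1]>120)&(H[...,2]>60)
for n,c in(("s",q),("t",p)):
  for l,z in(("platform_pad",.102),("blue_box_centre",.023),("orange_box_centre",.019)):
    print(n,l,[(np.round(r["point"],1),round(r["score"],2),at_z(c,r["point"],z)[:2]) for r in viewer.spot_point(c,l)[:2]])
a=cv2.resize(q["image"][170:270,240:440],None,fx=4,fy=4,interpolation=cv2.INTER_CUBIC)
cv2.imwrite("pics/s1.png",a[:,:,::-1])
plan(.428,.0155,.06,3.8)
E
```

```text
s platform_pad [(array([285.5, 219.4]), 0.87, array([0.5777, 0.2862]))]
s blue_box_centre [(array([372.5, 216.9]), 0.82, array([0.435, 0.005]))]
s orange_box_centre [(array([399.8, 184.5]), 0.88, array([ 0.46  , -0.3023])), (array([386.4, 199. ]), 0.77, array([ 0.4529, -0.1536]))]
t platform_pad [(array([258.4, 189. ]), 0.68, array([0.5774, 0.2903]))]
t blue_box_centre [(array([317.3, 243.9]), 0.64, array([0.4315, 0.0233]))]
t orange_box_centre [(array([398.9, 254.7]), 0.96, array([ 0.4558, -0.293 ]))]
now 3.575 [0.4275 0.0182 0.1196] toolx heading -176.13 tilt [ 0.0009  0.     -1.    ] q6 -1.6540525552106795
shift [-0.0003 -0.0027  0.0596] turn 0.0012 alt -3.1404
```

View pics/s1.png

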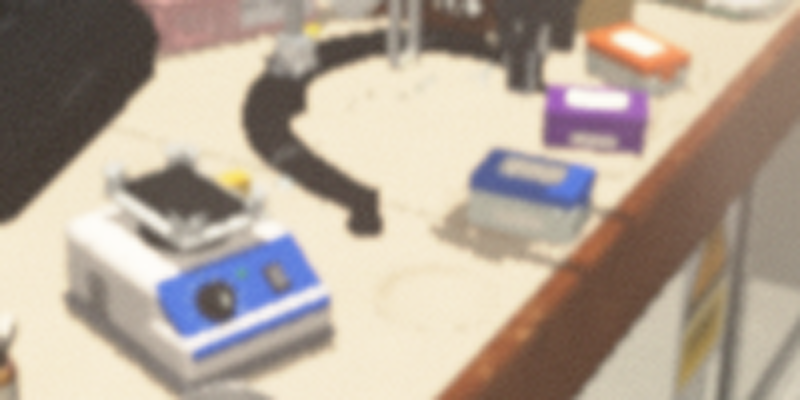

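Scene crop (4×, offset 240,170): the mixer platform is at about (185,200), the blue box lid at (533,178), purple at (597,115), orange at (638,55), and the gripper is above the blue box. Next I refine the box poses with a model fit in both cameras.

```bash
cat >> h.py <<'E'
from scipy.optimize import minimize
S=4
def hull_img(p,P3,roi):
    x0,y0,x1,y1=roi
    uv=np.array([proj(p,X) for X in P3]);uv=((uv+.5-[x0,y0])*S)-.5
    h=cv2.convexHull(np.round(uv*16).astype(np.int32));im=np.zeros(((y1-y0)*S,(x1-x0)*S),np.uint8)
    cv2.fillConvexPoly(im,h,255,shift=4);return cv2.resize(im,(x1-x0,y1-y0),interpolation=cv2.INTER_AREA)/255.
def prism(x,y,yaw,z0,z1,L,W):
    c,s=np.cos(yaw),np.sin(yaw)
    return [(x+a*c-b*s,y+a*s+b*c,z) for a in(-L/2,L/2) for b in(-W/2,W/2) for z in(z0,z1)]
def soft(p,roi,kind):
    """soft colour mask, holes (label) filled"""
    x0,y0,x1,y1=roi;I=p["image"][y0:y1,x0:x1].astype(float)
    if kind=="blue": f=(I[...,2]-I[...,0])/110
    elif kind=="orange": f=(I[...,0]-I[...,2]-75)/90
    f=np.clip(f,0,1);b=(f>.5).astype(np.uint8);cs,_=cv2.findContours(b,cv2.RETR_EXTERNAL,cv2.CHAIN_APPROX_NONE)
    k=max(cs,key=cv2.contourArea);m=np.zeros_like(b);cv2.drawContours(m,[k],-1,1,-1)
    inn=cv2.erode(m,np.ones((3,3),np.uint8));f=f*cv2.dilate(m,np.ones((3,3),np.uint8));f[inn>0]=1;return f
def fit_lid(views,kind,zt,x0,yaw0=None):
    M=[soft(p,r,kind) for p,r in views]
    def cost(v):
        P=prism(v[0]/1e3,v[1]/1e3,v[2]/50,zt-v[3]/1e3,zt,.09,.058)
        return sum(((hull_img(p,P,r)-m)**2).sum() for (p,r),m in zip(views,M))
    best=None
    for dy in(0,.1,-.1):
        r=minimize(cost,[x0[0]*1e3,x0[1]*1e3,(x0[2]+dy)*50,14],method="Nelder-Mead",options=dict(initial_simplex=np.array([[x0[0]*1e3,x0[1]*1e3,(x0[2]+dy)*50,14]]+[np.array([x0[0]*1e3,x0[1]*1e3,(x0[2]+dy)*50,14])+e for e in np.diag([6,6,6,4])]),maxiter=300))
        if best is None or r.fun<best.fun: best=r
    v=best.x;return np.array([v[0],v[1],np.degrees(v[2]/50),v[3],best.fun])
E
python3 - <<'E'
from h import *
q=viewer.read_camera("scene");p=viewer.read_camera("top")
B=[(p,(300,220,340,265)),(q,(350,200,395,238))];O=[(p,(380,232,420,272)),(q,(383,170,416,198))]
for n,V in(("both",[0,1]),("top",[0]),("scene",[1])):
    print(n,"blue",fit_lid([B[i] for i in V],"blue",.046,(.428,.0155,.067)),"orange",fit_lid([O[i] for i in V],"orange",.038,(.46,-.297,-.457)))
E
```

```text
both blue [423.1142  23.568   19.9532   0.377  419.4566] orange [ 460.4878 -295.2339  -26.2332    2.1017  109.5227]
top blue [418.8536  11.7925  18.0988   0.0293 270.1509] orange [ 461.559  -296.7151  -25.3647    6.1575   18.1893]
scene blue [422.7804  31.1591  13.2843  -0.0056 106.9896] orange [ 462.776  -282.4721  -20.2658   -0.0057   74.3316]
```

```bash
python3 - <<'E'
from h import *
q=viewer.read_camera("scene");r=(350,200,395,238)
m=soft(q,r,"blue");h=hull_img(q,prism(.428,.0155,.067,.032,.046,.09,.058),r)
for a,b in zip(m[2:32],h[2:32]): print("".join(str(int(x*9)) for x in a),"".join(str(int(x*9)) for x in b))
E
```

```text
000000000000000000000000000000000000000000000 000000000000000000000000000000000000000000000
000000000000000000000000000000000000000000000 000000000000000000000000000000000000000000000
000000000000000000000000000000000000000000000 000000000000000000000000000000000000000000000
000000000000000000000000000000000000000000000 000000000000000000000000000000000000000000000
000000000000000000000000000000000000000000000 000000000000005420000000000000000000000000000
000000000000000000000000000000000000000000000 000000000000079999753100000000000000000000000
000000000000000000000000000000000000000000000 000000000000799999999986420000000000000000000
000000000000000000000000000000000000000000000 000000000007999999999999999763200000000000000
000000000002440000000000000000000000000000000 000000000079999999999999999999996531000000000
000000000024440000000000000000013442100000000 000000000599999999999999999999999999864200000
000000000134442000000000000000016887752000000 000000005999999999999999999999999999999940000
000000001344443100000000000000027999973000000 000000049999999999999999999999999999999940
[... 959 characters left out ...]
0000000000 000000000000000000000000000000000000000000000
000000000000000000000000000000000000000000000 000000000000000000000000000000000000000000000
000000000000000000000000000000000000000000000 000000000000000000000000000000000000000000000
000000000000000000000000000000000000000000000 000000000000000000000000000000000000000000000
000000000000000000000000000000000000000000000 000000000000000000000000000000000000000000000
000000000000000000000000000000000000000000000 000000000000000000000000000000000000000000000
000000000000000000000000000000000000000000000 000000000000000000000000000000000000000000000
000000000000000000000000000000000000000000000 000000000000000000000000000000000000000000000
```

```bash
cat >> h.py <<'E'
def soft(p,roi,kind):
    x0,y0,x1,y1=roi;I=p["image"][y0:y1,x0:x1].astype(float)+1
    f=(I[...,2]-I[...,0])/I[...,2]/.35-.15 if kind=="blue" else ((I[...,0]-I[...,2])/I[...,0]-.4)/.3
    f=np.clip(f,0,1);b=(f>.5).astype(np.uint8);cs,_=cv2.findContours(b,cv2.RETR_EXTERNAL,cv2.CHAIN_APPROX_NONE)
    k=cv2.convexHull(max(cs,key=cv2.contourArea));m=np.zeros_like(b);cv2.drawContours(m,[k],-1,1,-1)
    inn=cv2.erode(m,np.ones((3,3),np.uint8));f=f*cv2.dilate(m,np.ones((3,3),np.uint8));f[inn>0]=1;return f
E
python3 - <<'E'
from h import *
q=viewer.read_camera("scene");p=viewer.read_camera("top");p0=dict(p);p0["image"]=cv2.imread("pics/top0.png")[:,:,::-1]
B=[(p0,(300,220,340,265)),(q,(350,200,395,238))];O=[(p0,(380,232,420,272)),(q,(383,170,416,198))]
for n,V in(("both",[0,1]),("top",[0]),("scene",[1])):
    print(n,"blue",fit_lid([B[i] for i in V],"blue",.046,(.428,.0155,.067)),"orange",fit_lid([O[i] for i in V],"orange",.038,(.46,-.297,-.457)))
E
```

```text
both blue [427.5359  15.7684   4.3975   8.5332  65.6856] orange [ 459.2835 -294.2133  -27.1856    2.1206   85.3289]
top blue [427.372   15.102    3.6991   4.9456  11.3919] orange [ 459.4218 -295.2216  -27.3708    5.2158   13.1097]
scene blue [424.0193  27.9716   9.7436   2.0879  11.6685] orange [ 461.5955 -278.422   -26.4003    0.0435   42.8496]
```

step_arm(series=[0,-0.0025,0.04,0,0,-0.0025,0.08,0,0,-0.0025,0.1025,0,0,-0.0025,0.1025,0])

```text
time: 4.32
tool_pos: [0.4252, 0.0151, 0.0148]
tcp_rot: [0.103, -3.135, -0.0]
wrist_force: [-0.2, -0.6, -0.3]
width: 1.0
grip_force: 0.0
```

step_arm(series=[0,0,0,0,0,0,0,0,0,0,0,0,0,0,0,0,0,0,0,0], gripper=0, newtons=40)

```text
time: 4.95
tool_pos: [0.4292, 0.0151, 0.0182]
tcp_rot: [-0.104, 3.137, -0.0]
wrist_force: [-1.2, 0.4, 6.9]
width: 0.672
grip_force: 44.5
```

step_arm(series=[0,0,-0.04,0,0,0,-0.09,0,0,0,-0.14,0,0,0,-0.18,0,0,0,-0.18,0])

```text
time: 5.58
tool_pos: [0.43, 0.015, 0.2003]
tcp_rot: [-0.104, 3.132, -0.001]
wrist_force: [0.2, -0.0, -3.0]
width: 0.672
grip_force: 45.8
```

```bash
python3 - <<'E'
from h import *
print(monitor.read_state()["wrist_force"])
plan(.578,.285,.20,-20)
E
```

```text
[ 0.2242 -0.003  -2.9559]
now 5.575 [0.43   0.015  0.2003] toolx heading -176.21 tilt [ 0.0081 -0.0003 -1.    ] q6 -1.6599255139110307
shift [-0.1655  0.2596  0.0014] turn 0.4153 alt -2.7263
```

```bash
cat >> h.py <<'E'
def fit_pad(views,x0):
    M=[np.clip((150-p["image"][r[1]:r[3],r[0]:r[2]].max(2).astype(float))/90,0,1) for p,r in views]
    for i,m in enumerate(M):
        n,l,s,c=cv2.connectedComponentsWithStats((m>.5).astype(np.uint8));k=1+np.argmax(s[1:,4]);M[i]=m*cv2.dilate((l==k).astype(np.uint8),np.ones((3,3)))
    def cost(v):
        P=prism(v[0]/1e3,v[1]/1e3,v[2]/50,.102,.102,v[3]/1e3,v[4]/1e3)
        return sum(((hull_img(p,P,r)-m)**2).sum() for (p,r),m in zip(views,M))
    s0=np.array([x0[0]*1e3,x0[1]*1e3,x0[2]*50,92,62])
    r=minimize(cost,s0,method="Nelder-Mead",options=dict(initial_simplex=np.vstack([s0,s0+np.diag([6,6,4,5,5])]),maxiter=500))
    v=r.x;return np.array([v[0],v[1],np.degrees(v[2]/50),v[3],v[4],r.fun]),M
E
python3 - <<'E'
from h import *
q=viewer.read_camera("scene");p=viewer.read_camera("top");p0=dict(p);p0["image"]=cv2.imread("pics/top0.png")[:,:,::-1]
t=(p,(243,172,280,206));t0=(p0,t[1]);s=(q,(262,205,310,234))
for V in([t],[t0],[s],[t,s]): 
    f,M=fit_pad(V,(.578,.284,-.35));print(f)
for pp in(p,p0):
  for c in (pp,): print([(l,[at_z(c,r["point"],z)[:2] for r in viewer.spot_point(c,l)[:1]]) for l,z in(("platform_pad",.102),("mixer",0))]) if c is p else 0
print([(l,[at_z(q,r["point"],z)[:2] for r in viewer.spot_point(q,l)[:1]]) for l,z in(("platform_pad",.102),("mixer",0))])
a=cv2.resize(p["image"][165:225,230:310],None,fx=5,fy=5,interpolation=cv2.INTER_CUBIC)
b=cv2.resize(q["image"][195:275,245:330],None,fx=4.5,fy=4.5,interpolation=cv2.INTER_CUBIC)
im=np.zeros((400,800,3),np.uint8);im[:a.shape[0],:a.shape[1]]=a;im[:b.shape[0],405:405+b.shape[1]]=b
def draw(c,x0,y0,k,ox,yaw,cx,cy):
    for (L,W,z,col) in((.095,.063,.102,(0,255,0)),(.106,.074,.102,(255,0,0))):
        P=[proj(c,(cx+a*np.cos(yaw)-d*np.sin(yaw),cy+a*np.sin(yaw)+d*np.cos(yaw),z)) for a,d in((L/2,W/2),(-L/2,W/2),(-L/2,-W/2),(L/2,-W/2))]
        P=((np.array(P)+.5-[x0,y0])*k-.5+[ox,0]).round().astype(np.int32);cv2.polylines(im,[P],True,col,1)
f,_=fit_pad([t],(.578,.284,-.35))
draw(p,230,165,5,0,np.radians(f[2]),f[0]/1e3,f[1]/1e3);draw(q,245,195,4.5,405,np.radians(f[2]),f[0]/1e3,f[1]/1e3)
cv2.imwrite("pics/pad.png",im[:,:,::-1])
E
```

```text
[579.9518 280.7937 -20.6283  87.4586  54.5401   3.7352]
[580.1679 280.7148 -20.4168  87.8175  54.7054   3.8491]
[580.1262 281.2634  -1.0864  77.9006  32.7522  36.2446]
[579.7546 281.4825 -21.7412  83.1138  50.9963  69.3736]
[('platform_pad', [array([0.5903, 0.2787])]), ('mixer', [array([0.5702, 0.2968])])]
[('platform_pad', [array([0.5756, 0.2814])]), ('mixer', [array([0.5802, 0.2771])])]
```

View pics/pad.png

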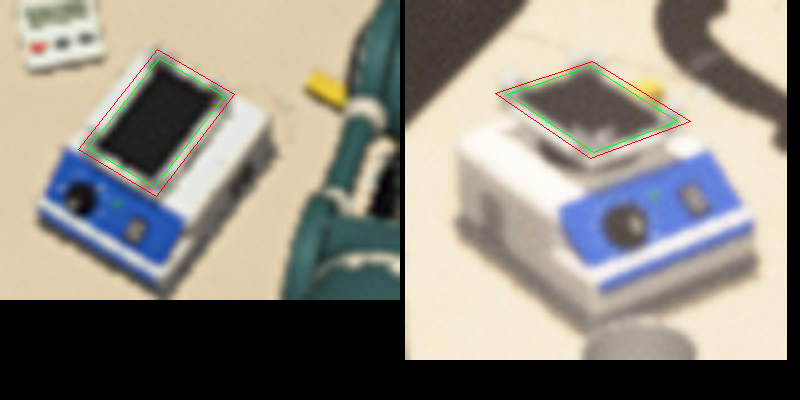

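The pad fit overlays well in both views: pad centre (0.580, 0.281), yaw −20.5°. I carry the blue box above it.

step_arm(series=[-0.167,0.2555,0,0.424,-0.167,0.2555,0,0.424,-0.167,0.2555,0,0.424,-0.167,0.2555,0,0.424,-0.167,0.2555,0,0.424,-0.167,0.2555,0,0.424,-0.167,0.2555,0.03,0.424,-0.167,0.2555,0.045,0.424])

```text
time: 6.88
tool_pos: [0.5751, 0.2797, 0.1481]
tcp_rot: [-0.558, -3.087, 0.006]
wrist_force: [0.0, -0.9, -3.1]
width: 0.667
grip_force: 45.9
```

step_arm(series=[0,0,0,0,0,0,0,0])

```text
time: 7.12
tool_pos: [0.5776, 0.2807, 0.1524]
tcp_rot: [0.56, 3.091, 0.001]
wrist_force: [-0.3, -0.0, -2.3]
width: 0.671
grip_force: 45.8
```

```bash
cat >> h.py <<'E'
def overlay(rects,name,tr=(225,160,305,220),sr=(235,175,335,270)):
    """draw (x,y,yaw_deg,z0,z1,L,W,col) prisms' outlines over top and scene crops"""
    im=np.zeros((400,800,3),np.uint8)
    for cam,r,k,ox in(("top",tr,5,0),("scene",sr,4,402)):
        c=viewer.read_camera(cam);a=cv2.resize(c["image"][r[1]:r[3],r[0]:r[2]],None,fx=k,fy=k,interpolation=cv2.INTER_CUBIC);a=a[:400,:400].copy()
        for x,y,w,z0,z1,L,W,col in rects:
            for z in{z0,z1}:
                Q=prism(x,y,np.radians(w),z,z,L,W)[::2];P=np.array([proj(c,Q[i]) for i in(0,1,3,2)])
                P=((P+.5-[r[0],r[1]])*k-.5).round().astype(np.int32);cv2.polylines(a,[P],True,col,1)
        im[:a.shape[0],ox:ox+a.shape[1]]=a[:,:800-ox]
    cv2.imwrite("pics/"+name,im[:,:,::-1])
E
python3 - <<'E'
from h import *
plan(.580,.281,.155,-20.5)
s=monitor.read_state();z=s["tool_pos"][2]-.018;x,y=s["tool_pos"][:2]
overlay([(x,y,-20.5,z,z+.046,.09,.058,(255,0,255))],"hover.png")
E
```

```text
now 7.125 [0.5776 0.2807 0.1524] toolx heading 159.47 tilt [ 0.0008  0.0003 -1.    ] q6 -0.7987581938809339
shift [-0.0022  0.0011 -0.0026] turn -0.0006 alt 3.141
```

View pics/hover.png

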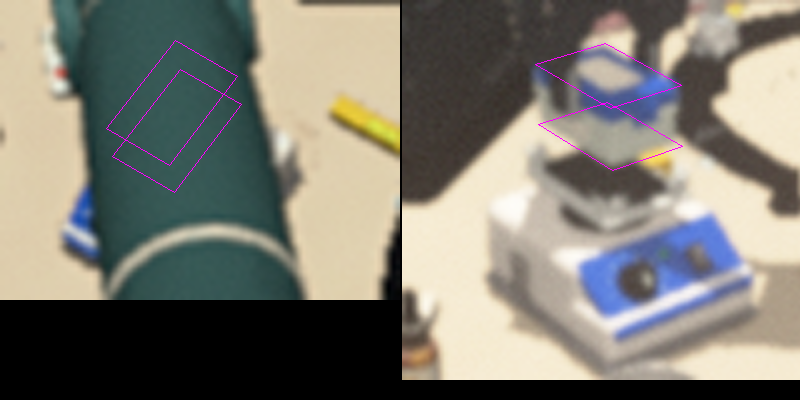

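step_arm(series=[-0.002,0.001,0.006,0,-0.002,0.001,0.012,0,-0.002,0.001,0.018,0,-0.002,0.001,0.018,0,-0.002,0.001,0.018,0])

```text
time: 7.85
tool_pos: [0.5794, 0.2813, 0.1335]
tcp_rot: [-0.559, -3.091, 0.0]
wrist_force: [1.0, 0.5, -3.2]
width: 0.671
grip_force: 46.0
```

```bash
python3 - <<'E'
from h import *
plan(.580,.281,.128,-20.5);print(monitor.read_state()["wrist_force"],monitor.read_state()["torque"])
E
```

```text
now 7.85 [0.5794 0.2813 0.1335] toolx heading 159.5 tilt [-0.0002 -0.0001 -1.    ] q6 -0.7997071821369615
shift [-0.0007 -0.0001  0.0055] turn 0.0 alt -3.1416
[ 0.9874  0.4517 -3.1851] [-0.0027  0.0116  0.0289]
```

step_arm(series=[-0.0005,0,0.003,0,-0.0005,0,0.006,0,-0.0005,0,0.006,0,-0.0005,0,0.006,0])

```text
time: 8.35
tool_pos: [0.5799, 0.2811, 0.1276]
tcp_rot: [-0.559, -3.091, 0.0]
wrist_force: [-0.2, -0.3, -2.8]
width: 0.666
grip_force: 46.0
```

step_arm(series=[0,0,0.002,0,0,0,0.004,0,0,0,0.004,0])

```text
time: 8.72
tool_pos: [0.5797, 0.281, 0.1233]
tcp_rot: [-0.559, -3.091, 0.001]
wrist_force: [0.3, 0.1, -3.0]
width: 0.671
grip_force: 46.0
```

```bash
python3 - <<'E'
from h import *
plan(.580,.281,.1205,-20.5);print(monitor.read_state()["wrist_force"],monitor.read_state()["torque"])
E
```

```text
now 8.725 [0.5797 0.281  0.1233] toolx heading 159.5 tilt [-0.0005 -0.0003 -1.    ] q6 -0.8002480010024785
shift [-0.0003  0.0001  0.0028] turn -0.0 alt 3.1416
[ 0.3413  0.0709 -3.0139] [ 0.0342 -0.0378  0.0097]
```

step_arm(series=[0,0,0.0015,0,0,0,0.003,0,0,0,0.003,0,0,0,0.003,0])

```text
time: 9.22
tool_pos: [0.5799, 0.2811, 0.1207]
tcp_rot: [-0.559, -3.091, 0.0]
wrist_force: [-0.4, 0.1, -3.3]
width: 0.669
grip_force: 46.0
```

step_arm(series=[0,0,0.001,0,0,0,0.001,0])

```text
time: 9.48
tool_pos: [0.58, 0.2812, 0.1203]
tcp_rot: [0.559, 3.091, 0.0]
wrist_force: [-1.5, -0.5, 1.1]
width: 0.677
grip_force: 46.4
```

step_arm(series=[0,0,0.001,0,0,0,0.001,0])

```text
time: 9.72
tool_pos: [0.5801, 0.2812, 0.1195]
tcp_rot: [0.559, 3.091, 0.0]
wrist_force: [-3.7, -0.6, 5.8]
width: 0.677
grip_force: 46.8
```

step_arm(series=[0,0,-0.001,0,0,0,-0.001,0])

```text
time: 9.98
tool_pos: [0.58, 0.2812, 0.12]
tcp_rot: [0.559, 3.091, 0.0]
wrist_force: [-2.9, -1.0, 3.9]
width: 0.665
grip_force: 46.8
```

step_arm(series=[0,0,0,0,0,0,0,0,0,0,0,0,0,0,0,0], gripper=1)

```text
time: 10.48
tool_pos: [0.5799, 0.2811, 0.1194]
tcp_rot: [-0.559, -3.091, 0.0]
wrist_force: [1.2, 0.1, -0.3]
width: 1.001
grip_force: 0.0
```

step_arm(series=[0,0,-0.04,0,0,0,-0.08,0,0,0,-0.12,0,0,0,-0.12,0])

```text
time: 10.98
tool_pos: [0.5826, 0.2823, 0.245]
tcp_rot: [0.558, 3.084, 0.008]
wrist_force: [0.6, 0.8, 0.4]
width: 0.996
grip_force: 0.0
```

```bash
python3 - <<'E'
from h import *
plan(.4595,-.2955,.24,-26.8);print(monitor.read_state()["wrist_force"])
E
```

```text
now 10.975 [0.5826 0.2823 0.245 ] toolx heading 159.5 tilt [ 0.0084  0.0037 -1.    ] q6 -0.8002715815923637
shift [-0.0871 -0.5843  0.0018] turn 0.1099 alt -3.0317
[0.5513 0.7943 0.4424]
```

step_arm(series=[0.126,-0.133,0,0,0.126,-0.133,0,0,0.126,-0.133,0,0,0.126,-0.133,0,0.11,-0.012,-0.51,0,0.11,-0.012,-0.51,0,0.11,-0.012,-0.51,0,0.11,-0.012,-0.51,0,0.11])

```text
time: 11.98
tool_pos: [0.4128, -0.051, 0.2388]
tcp_rot: [-0.727, -3.056, -0.0]
wrist_force: [2.0, -0.4, -0.2]
width: 0.999
grip_force: 0.0
```

```bash
python3 - <<'E'
from h import *
s=monitor.read_state()
plan(.415,-.2,.24,-26.8,s);plan(.4595,-.2955,.14,-26.8,s)
q=viewer.read_camera("scene");p=viewer.read_camera("top");p0=dict(p);p0["image"]=cv2.imread("pics/top0.png")[:,:,::-1]
print(fit_lid([(p,(243,165,285,208))],"blue",.148,(.58,.281,-.357)),fit_lid([(q,(262,180,310,215))],"blue",.148,(.58,.281,-.357)))
E
```

```text
now 11.975 [ 0.4128 -0.051   0.2388] toolx heading 153.24 tilt [-0.0003  0.0001 -1.    ] q6 -1.2864700153064326
shift [-0.0691 -0.1321 -0.0012] turn 0.0006 alt -3.141
now 11.975 [ 0.4128 -0.051   0.2388] toolx heading 153.24 tilt [-0.0003  0.0001 -1.    ] q6 -1.2864700153064326
shift [-0.1519 -0.1973  0.0988] turn 0.0006 alt -3.141
[577.5855 279.3845 -19.9274   3.2369   6.4038] [576.2524 285.9934 -18.9911   6.959   16.8131]
```

step_arm(series=[-0.069,-0.132,0,0,-0.069,-0.132,0,0,-0.069,-0.132,0,0,-0.152,-0.197,0.04,0,-0.152,-0.197,0.08,0,-0.152,-0.197,0.12,0,-0.152,-0.197,0.12,0,-0.152,-0.197,0.12,0])

```text
time: 13.08
tool_pos: [0.4609, -0.293, 0.1202]
tcp_rot: [0.727, 3.056, 0.0]
wrist_force: [0.2, 0.6, 0.6]
width: 0.994
grip_force: 0.0
```

```bash
python3 - <<'E'
from h import *
plan(.4600,-.2955,.015,-26.8)
s=monitor.read_state()
overlay([(.46,-.2955,-26.8,0,.038,.09,.058,(0,255,0)),(.579,.2805,-20.5,.102,.148,.09,.058,(255,0,255))],"og.png",tr=(225,160,305,220),sr=(360,140,430,220))
E
```

```text
now 13.075 [ 0.4609 -0.293   0.1202] toolx heading 153.24 tilt [ 0.0001  0.0003 -1.    ] q6 -1.7158803471890194
shift [-0.0003 -0.0027  0.1052] turn 0.0006 alt -3.1409
```

View pics/og.png

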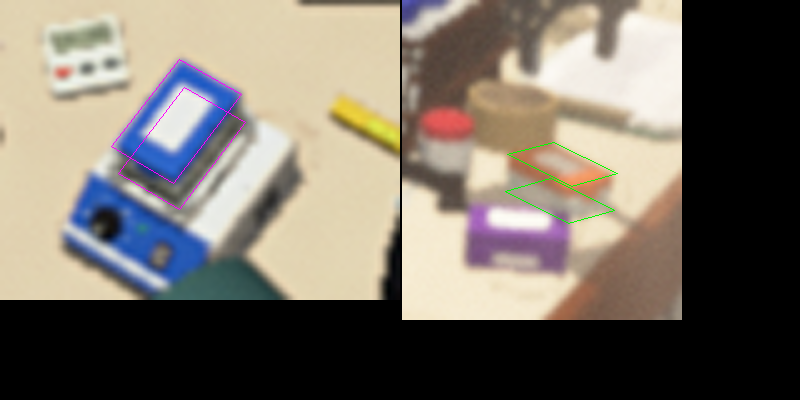

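The blue box is seated on the pad (outline within 1 px around (178,122) in the left crop). The orange outline fits at (560,165) in the right crop. I descend and grasp.

step_arm(series=[0,-0.0025,0.04,0,0,-0.0025,0.08,0,0,-0.0025,0.1055,0,0,-0.0025,0.1055,0,0,-0.0025,0.1055,0])

```text
time: 13.8
tool_pos: [0.4611, -0.2968, 0.0166]
tcp_rot: [0.727, 3.052, -0.002]
wrist_force: [-0.1, 0.2, -0.0]
width: 0.999
grip_force: 0.0
```

step_arm(series=[0,0,0,0,0,0,0,0,0,0,0,0,0,0,0,0,0,0,0,0], gripper=0, newtons=35)

```text
time: 14.42
tool_pos: [0.4607, -0.2967, 0.0161]
tcp_rot: [0.728, 3.053, -0.001]
wrist_force: [-0.1, 1.8, 7.5]
width: 0.668
grip_force: 38.7
```

step_arm(series=[0,0,-0.04,0,0,0,-0.09,0,0,0,-0.15,0,0,0,-0.21,0,0,0,-0.23,0,0,0,-0.23,0])

```text
time: 15.18
tool_pos: [0.4599, -0.2964, 0.2454]
tcp_rot: [0.728, 3.053, -0.002]
wrist_force: [-0.4, -0.9, -2.2]
width: 0.669
grip_force: 39.2
```

```bash
python3 - <<'E'
from h import *
s=monitor.read_state()
plan(.415,-.2,.245,-20.5,s);plan(.415,.2,.245,-20.5,s);plan(.579,.2805,.23,-20.5,s)
E
```

```text
now 15.175 [ 0.4599 -0.2964  0.2454] toolx heading 153.19 tilt [ 0.0024 -0.0018 -1.    ] q6 -1.7209107347142876
shift [0.0835 0.0658 0.0001] turn -0.1101 alt 3.0315
now 15.175 [ 0.4599 -0.2964  0.2454] toolx heading 153.19 tilt [ 0.0024 -0.0018 -1.    ] q6 -1.7209107347142876
shift [ 0.2639  0.4228 -0.0006] turn -0.1101 alt 3.0315
now 15.175 [ 0.4599 -0.2964  0.2454] toolx heading 153.19 tilt [ 0.0024 -0.0018 -1.    ] q6 -1.7209107347142876
shift [0.1539 0.5686 0.0147] turn -0.1101 alt 3.0315
```

step_arm(series=[0.083,0.066,0,-0.11,0.083,0.066,0,-0.11,0.264,0.423,0,-0.11,0.264,0.423,0,-0.11,0.264,0.423,0,-0.11,0.264,0.423,0,-0.11,0.264,0.423,0,-0.11,0.264,0.423,0,-0.11])

```text
time: 16.18
tool_pos: [0.4122, 0.1767, 0.2405]
tcp_rot: [-0.558, -3.087, 0.005]
wrist_force: [0.7, -0.7, -2.2]
width: 0.67
grip_force: 39.1
```

```bash
python3 - <<'E'
from h import *
s=monitor.read_state();print(s["wrist_force"],s["joint_vel"])
plan(.415,.2,.245,-20.5,s);plan(.579,.2805,.22,-20.5,s)
p=viewer.read_camera("top");q=viewer.read_camera("scene")
for d in(-.02,0,.02): print(fit_lid([(p,(243,165,285,208))],"blue",.148,(.58,.281,-.357+d)))
print([(r["score"],r["extent"]) for r in viewer.boxes_of(p,"blue_box")])
E
```

```text
[ 0.7221 -0.6885 -2.1674] [ 1.0891  0.3601 -0.295  -0.0033 -0.0754  1.083 ]
now 16.175 [0.4122 0.1767 0.2405] toolx heading 159.51 tilt [-0.0051 -0.0022 -1.    ] q6 -0.863393149915652
shift [ 0.0055  0.0228 -0.0046] turn 0.0002 alt -3.1414
now 16.175 [0.4122 0.1767 0.2405] toolx heading 159.51 tilt [-0.0051 -0.0022 -1.    ] q6 -0.863393149915652
shift [-0.12    0.1557  0.0194] turn 0.0002 alt -3.1414
[645.9887 295.5662 -99.5517 378.3051 426.8769]
[ 651.0027  293.5099 -100.8847  413.8012  425.9601]
[648.2935 295.6811 -99.6762 379.6006 426.3497]
[]
```

step_arm(series=[-0.12,0.156,0.005,0,-0.12,0.156,0.01,0,-0.12,0.156,0.02,0,-0.12,0.156,0.03,0,-0.12,0.156,0.04,0,-0.12,0.156,0.05,0,-0.12,0.156,0.05,0,-0.12,0.156,0.05,0])

```text
time: 17.32
tool_pos: [0.5812, 0.2792, 0.1952]
tcp_rot: [0.559, 3.09, 0.001]
wrist_force: [0.2, -0.1, -1.4]
width: 0.67
grip_force: 39.2
```

```bash
python3 - <<'E'
from h import *
plan(.580,.2812,.176,-20.5);s=monitor.read_state();print(s["wrist_force"])
E
```

```text
now 17.325 [0.5812 0.2792 0.1952] toolx heading 159.49 tilt [ 0.0013  0.0005 -1.    ] q6 -0.8036243894688307
shift [0.0018 0.0015 0.0192] turn -0.0002 alt 3.1414
[ 0.2498 -0.1094 -1.4034]
```

step_arm(series=[0.002,0.0015,0.006,0,0.002,0.0015,0.012,0,0.002,0.0015,0.019,0,0.002,0.0015,0.019,0,0.002,0.0015,0.019,0])

```text
time: 17.95
tool_pos: [0.5802, 0.2816, 0.175]
tcp_rot: [-0.559, -3.091, 0.0]
wrist_force: [1.0, 0.8, -1.8]
width: 0.672
grip_force: 39.3
```

```bash
python3 - <<'E'
from h import *
plan(.580,.2812,.168,-20.5);s=monitor.read_state();x,y,z=s["tool_pos"];z-=.016
c=viewer.read_camera("scene");r=(250,150,330,240);k=6
a=cv2.resize(c["image"][r[1]:r[3],r[0]:r[2]],None,fx=k,fy=k,interpolation=cv2.INTER_CUBIC)
for z0,col in((.102,(255,0,255)),(.148,(255,0,255)),(z,(0,255,0)),(z+.038,(0,255,0))):
    Q=prism(.580,.2812,np.radians(-20.5),z0,z0,.09,.058)[::2];P=np.array([proj(c,Q[i]) for i in(0,1,3,2)])
    cv2.polylines(a,[((P+.5-[r[0],r[1]])*k-.5).round().astype(np.int32)],True,col,1)
cv2.imwrite("pics/hov2.png",a[:,:,::-1])
E
```

```text
now 17.95 [0.5802 0.2816 0.175 ] toolx heading 159.5 tilt [-0.0002 -0.0001 -1.    ] q6 -0.7996984532294491
shift [ 0.     -0.0005  0.007 ] turn -0.0 alt 3.1416
```

View pics/hov2.png

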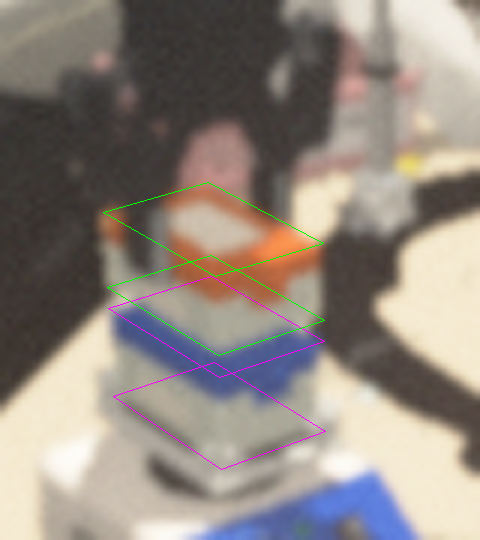

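```bash
python3 - <<'E'
from h import *
q=viewer.read_camera("scene")
def fit(kind,roi,zt,free):
    m=soft(q,roi,kind);yaw=np.radians(-20.5)
    def cost(v):
        x=.58+v[0]/1e3*np.cos(yaw)-v[1]/1e3*np.sin(yaw);y=.2812+v[0]/1e3*np.sin(yaw)+v[1]/1e3*np.cos(yaw)
        d=hull_img(q,prism(x,y,yaw,zt-v[2]/1e3,zt,.09,.058),roi)-m
        if kind=="blue": # upper part hidden under orange box: judge lower outline only
            lo=hull_img(q,prism(x,y,yaw,zt-v[2]/1e3,zt-v[2]/1e3,.09,.058),roi)
        return (d**2).sum()
    r=minimize(cost,[0,0,14],method="Nelder-Mead",options=dict(initial_simplex=[[0,0,14],[5,0,14],[0,5,14],[0,0,18]]));print(kind,r.x,r.fun)
    b=m>.5;ys,xs=np.where(b);print(xs.min()+roi[0],xs.max()+roi[0],ys.max()+roi[1])
    for row in range(0,m.shape[0],2): 
        w=np.where(b[row])[0]
        if len(w): print(row+roi[1],w.min()+roi[0]-m[row,max(w.min()-1,0)],w.max()+roi[0]+m[row,min(w.max()+1,m.shape[1]-1)],end="; ")
    print()
z=monitor.read_state()["tool_pos"][2]-.016
fit("orange",(260,172,312,204),z+.038,0)
fit("blue",(262,196,312,221),.148,0)
E
```

```text
orange [-28.9426   6.962    0.0194] 105.48883079924731
279 302 199
186 292.5079365079365 293.42723004694835; 188 287.0 297.36206896551727; 190 278.8918918918919 300.31258644536655; 192 278.95402298850576 302.3333333333333; 194 279.0 299.48659003831415; 196 280.6666666666667 297.0; 198 284.55555555555554 296.13780260707637; 
blue [-21.1391  11.4308  -0.0073] 78.9339901486752
269 302 216
202 269.65230414746543 275.07119815668204; 204 269.5150793650794 287.0; 206 270.51974789915965 302.42720057720055; 208 273.6247899159664 302.0; 210 276.6738095238095 301.0501819836215; 212 280.5150793650794 298.2468253968254; 214 283.53624338624337 297.15395136778113; 216 292.6357142857143 294.380612244898;
```

step_arm(series=[0,-0.0005,0.004,0,0,-0.0005,0.008,0,0,-0.0005,0.0095,0,0,-0.0005,0.0095,0])

```text
time: 18.55
tool_pos: [0.5798, 0.2811, 0.1653]
tcp_rot: [-0.559, -3.091, 0.0]
wrist_force: [0.4, 0.7, -1.9]
width: 0.671
grip_force: 39.3
```

step_arm(series=[0,0,0.001,0,0,0,0.001,0])

```text
time: 18.8
tool_pos: [0.58, 0.2812, 0.1647]
tcp_rot: [0.559, 3.091, 0.0]
wrist_force: [-0.9, 0.1, -1.3]
width: 0.674
grip_force: 39.3
```

step_arm(series=[0,0,0.001,0,0,0,0.001,0])

```text
time: 19.05
tool_pos: [0.5801, 0.2812, 0.1642]
tcp_rot: [0.559, 3.091, 0.0]
wrist_force: [-0.9, 0.0, 0.4]
width: 0.663
grip_force: 39.5
```

step_arm(series=[0,0,0,0,0,0,0,0,0,0,0,0,0,0,0,0], gripper=1)

```text
time: 19.55
tool_pos: [0.58, 0.2811, 0.1637]
tcp_rot: [0.559, 3.091, 0.0]
wrist_force: [0.3, -0.5, -0.2]
width: 1.001
grip_force: 0.0
```

step_arm(series=[0,0,-0.04,0,0,0,-0.08,0,0.1,-0.2,-0.08,0,0.1,-0.2,-0.08,0,0.1,-0.2,-0.08,0,0.1,-0.2,-0.08,0,0.1,-0.2,-0.08,0], gripper=1)

```text
time: 20.42
tool_pos: [0.4147, 0.1276, 0.2438]
tcp_rot: [0.562, 3.09, 0.0]
wrist_force: [0.7, -0.7, 0.4]
width: 1.003
grip_force: 0.0
```

```bash
python3 - <<'E'
from h import *
s=monitor.read_state();print(s["tool_pos"])
q=viewer.read_camera("scene");p=viewer.read_camera("top")
print(fit_lid([(p,(243,160,287,212))],"orange",.186,(.58,.281,-.357)))
print(fit_lid([(q,(260,165,312,204))],"orange",.186,(.58,.281,-.357)))
a=cv2.resize(p["image"][158:213,240:290],None,fx=8,fy=8,interpolation=cv2.INTER_CUBIC)
b=cv2.resize(q["image"][160:240,255:320],None,fx=6,fy=6,interpolation=cv2.INTER_CUBIC)
im=np.zeros((480,800,3),np.uint8);im[:440,:400]=a;im[:,405:795]=b;cv2.imwrite("pics/stack.png",im[:,:,::-1])
E
```

```text
[0.4147 0.1276 0.2438]
[573.5175 285.7119  -7.8271   0.0133 118.5477]
[573.9461 290.4419 -18.7275   3.1941  56.5077]
```

View pics/stack.png

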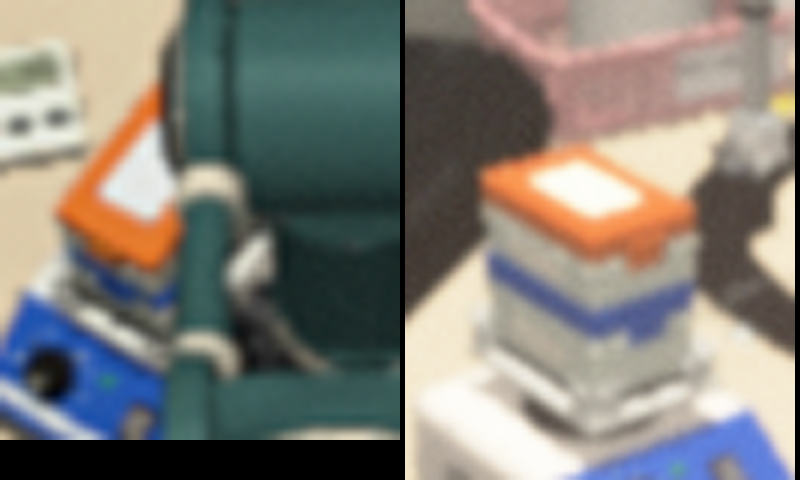

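The stack looks square: orange lid corners at (481,180) and (697,210), blue at (488,262) and (693,290) in the right crop. I return above it with the fingers shut.

```bash
python3 - <<'E'
from h import *
plan(.5795,.2812,.235,-20.5)
E
```

```text
now 20.525 [0.4167 0.1289 0.2442] toolx heading 159.46 tilt [ 0.0018  0.0007 -1.    ] q6 -0.969694271889143
shift [-0.099   0.1997  0.0096] turn -0.0006 alt 3.141
```

step_arm(series=[-0.099,0.2,0.0,0,-0.099,0.2,0.0,0,-0.099,0.2,0.0,0,-0.099,0.2,0.0,0,-0.099,0.2,0.01,0,-0.099,0.2,0.02,0,-0.099,0.2,0.03,0,-0.099,0.2,0.03,0], gripper=0, newtons=20)

```text
time: 21.52
tool_pos: [0.5777, 0.2805, 0.2122]
tcp_rot: [-0.559, -3.089, 0.002]
wrist_force: [-0.3, -0.0, -0.5]
width: 0.004
grip_force: 0.0
```

step_arm(series=[0,0,0,0,0,0,0,0,0,0,0,0])

```text
time: 21.9
tool_pos: [0.5793, 0.2815, 0.2144]
tcp_rot: [0.559, 3.09, 0.001]
wrist_force: [-0.4, -0.8, -0.0]
width: 0.002
grip_force: 0.0
```

step_arm(series=[0,0,0.006,0,0,0,0.012,0,0,0,0.018,0,0,0,0.022,0,0,0,0.025,0,0,0,0.026,0,0,0,0.026,0])

```text
time: 22.78
tool_pos: [0.5791, 0.2815, 0.1877]
tcp_rot: [0.559, 3.091, 0.0]
wrist_force: [-0.8, -0.9, -0.4]
width: -0.001
grip_force: 0.0
```

step_arm(series=[0,0,0.001,0,0,0,0.002,0,0,0,0.002,0,0,0,0.002,0])

```text
time: 23.28
tool_pos: [0.5792, 0.2816, 0.1861]
tcp_rot: [0.559, 3.091, 0.0]
wrist_force: [0.1, -0.1, 2.2]
width: 0.001
grip_force: 1.0
```

step_arm(series=[0,0,0.001,0,0,0,0.001,0,0,0,0.001,0])

```text
time: 23.65
tool_pos: [0.5792, 0.2816, 0.1849]
tcp_rot: [0.559, 3.091, 0.0]
wrist_force: [-0.3, -0.2, 3.2]
width: -0.001
grip_force: 1.7
```

step_arm(series=[0,0,0.001,0,0,0,0.002,0,0,0,0.003,0,0,0,0.003,0])

```text
time: 24.15
tool_pos: [0.5792, 0.2816, 0.1823]
tcp_rot: [0.559, 3.091, 0.001]
wrist_force: [-2.1, -1.4, 6.1]
width: 0.0
grip_force: 3.2
```

```bash
python3 - <<'E'
from h import *
s=monitor.read_state();print(s["wrist_force"],s["tool_pos"])
E
```

```text
[-2.1082 -1.3561  6.1029] [0.5792 0.2816 0.1823]
```

step_arm(series=[0,0,0.001,0,0,0,0.002,0,0,0,0.0025,0,0,0,0.0025,0,0,0,0.0025,0])

```text
time: 24.78
tool_pos: [0.5793, 0.2816, 0.1805]
tcp_rot: [0.559, 3.091, 0.001]
wrist_force: [-2.8, -0.7, 8.9]
width: -0.004
grip_force: 4.3
```

```bash
python3 - <<'E'
from h import *
q=viewer.read_camera("scene");s=monitor.read_state();print(s["wrist_force"],s["tool_pos"])
b=cv2.resize(q["image"][150:240,250:325],None,fx=6,fy=6,interpolation=cv2.INTER_CUBIC);cv2.imwrite("pics/press.png",b[:,:,::-1])
E
```

```text
[-2.2893 -1.4247  8.7299] [0.5792 0.2816 0.1805]
```

View pics/press.png

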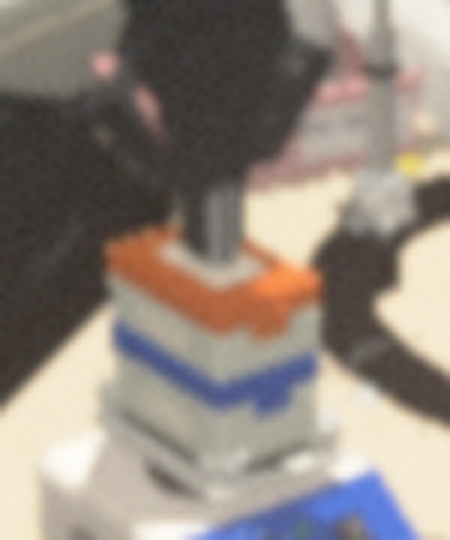

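The column is intact and pressed about 5 mm down. I add about 0.7 mm more.

step_arm(series=[0,0,0.0005,0,0,0,0.001,0,0,0,0.001,0,0,0,0.001,0,0,0,0.001,0,0,0,0.001,0])

```text
time: 25.58
tool_pos: [0.5793, 0.2816, 0.1797]
tcp_rot: [0.559, 3.091, 0.001]
wrist_force: [-2.5, -1.0, 9.9]
width: 0.002
grip_force: 4.8
```

step_arm(series=[0,0,0,0,0,0,0,0,0,0,0,0,0,0,0,0])

```text
time: 26.08
tool_pos: [0.5793, 0.2816, 0.1797]
tcp_rot: [0.559, 3.091, 0.001]
wrist_force: [-3.7, -1.9, 9.0]
width: -0.002
grip_force: 4.8
```

The push is steady at about 9.5–10 N and 6 mm down, so I hand in.

```bash
python3 -c "
from workcell import job
print(job.finish_job())"
```

```text
the job is handed in; nothing more can be done
None
```

The blue box is set on the mixer platform with the orange box stacked on it, flush to about 1 mm by eye and TCP position, and I handed the job in at about 26 s with the arm still pressing at about 9–10 N, which puts the platform roughly 6 mm down.

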